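Put the inspection headband and its lens plate away on their stand

ROBOT

A 6-joint arm with a two-finger parallel gripper is mounted at the origin on a cart in front of the work surface, level with it; the furniture and walls round the work are solid. World frame = base frame: x ahead of the robot, y to its left, z up, the work surface at z = 0. Lengths are in m, angles in rad, forces in N, time in s.
With the tool pointing down it reaches from about 0.275 to 0.875 m from the base axis. Payload 12.5 kg.
Tool frame: the origin (TCP) lies at the very end of the fingers, on their centre line; the grasp point (between the pads) lies 19 mm behind it (ctrl.grip_point_offset is the x of the grasp point in the tool frame, in m); x points along the fingers, y is the direction in which the jaws open and shut, and the axes are right-handed (so a half turn about x gives the same grasp; the last joint's range is limited). The gripper opens to 85 mm and grips with 20 to 120 N. Pads are 22 mm wide; open, the fingers measure 114 mm over their backs; the gripper's body (76 mm by 85 mm) begins 54 mm behind the grasp point. The pads swing forward as they close: fully open they stand 13 mm farther back than shut.
Start: joints at [-1.306, 0.351, 1.652, -0, 1.139, -0.085], TCP at [0.189, -0.517, 0.231] pointing down, gripper open.
Joint ranges: [-2.75, 2.75], [-0.79, 2.1], [0.01, 2.65], [-1.57, 4.71], [0.07, 3.14], [-2.87, 2.87]. Speed limits (rad/s): [2.22, 2.22, 2.79, 3.14, 3.14, 3.14].

INTERFACE

Orientations are given as a rotation vector (axis times angle).
In Python, from workcell import status, camera, camera_info, job, ctrl gives the robot as it stands. The module is installed in compiled form; this text tells all that it offers.
- The arm moves only by the shell command python3 -m jog 'ROWS' [FORCE]. ROWS is JSON, a list of rows, each a list of 5 numbers: the opening, from 0 (shut) to 1 (fully open), then the shift along the tool's x, y, z in mm, then the turn about the tool's x in degrees. In form: [[gripper, dx, dy, dz, yaw], ...]. A call has 1 to 5 rows; each row is the pose to reach, as a shift and turn from the pose commanded when the call began, along the tool's axes at that moment; what a row does not reach only later rows make up. A row lasts 1/10 s, in which the tool goes at most 50 mm and 8.59 degrees, less where a joint would pass 70% of its speed; a pose out of reach is approached as far as the arm can. A call with a gripper value outside its range is refused whole. The fingers move at their own pace and stop on an object; FORCE is the grip in N (left out, the last holds). Time passes only in rows, so rows that repeat a pose let the fingers close. It gives the time, the measured TCP pose, the force and the opening at its end, in the units of the state.
- status.get_obs(): the state, without advancing time (a new reading comes with each control period).
- camera(name): name is "scene" or "top" or "wrist"; returns the picture (420x560x3 uint8, red, green, blue); there is no depth.
- camera_info(name): a dict with "fx", "fy", "cx", "cy" (pixels), "pose" (4x4, takes a point from camera to world coordinates); the wrist camera has in their place "tool_from_camera" (4x4, takes a point from camera to tool coordinates, whose origin is the TCP and whose axes are the tool frame's). Camera axes: x right, y up, looking along -z (the intrinsics and any distortion apply to the point x, -y, -z); pixel columns grow to the right and rows downward; lengths in m; the calibration is good to about 2 mm. A picture is of the moment at which its call begins: read the wrist's pose just before it. camera_info takes no time and is no camera call.
- job.finish_job(): hands the job in, once; it reports no verdict.
The state is a dict: "clock": time; "joint_positions": joint angles; "qvel": joint speeds; "joint_efforts": joint torques, N m; "eef_pos": TCP position; "orientation": TCP orientation; "contact_force": force on the tool from outside, world axes, zero at the start; "wrist_torque": the same for the moment, N m; "opening": finger opening in m.
Only numpy, scipy, OpenCV 4.12 (cv2) and the standard library are available. Lean on these libraries where they do the work, as an engineer would, in place of code of your own. Each camera call takes 0.05 s, during which the arm holds its last target. There are 200 camera calls.

TASK

Put the inspection headband and its lens plate away on the storage stand: first take the lens plate out of its drying block and slide it down, edge first, into the card guides until it sits fully on their floor, then let go of it. After that drape the headband over the bar in the free bay behind the guides, one leg each side of the bar, and leave it hanging squarely and at rest. Do not disturb the spare headband that already hangs there, or the dispenser, tape roll and black handle on the bench.

Things in the scene. Friction and masses are not known exactly. Their poses are not given: they have to be found in the camera images.
- headband_grip (a point): Grip point of the headband to hang (loose, 0.11-0.22 kg): grey arch, black lamp block on its crown, stands on two rubber pads. Block 40 (x) by 28 (y) mm, from 30 below to 20 above this point; lamp ring 5.5 mm out on -x face. Legs and pads at x +-45 to 62; pads 50 long (y), feet 143 below the point. Band 22 wide (y). Crown's underside 34 below the point; hung, the bar runs along y. Either way round.
- lens_grip (a point): Grip tab centre of the lens plate (loose, 0.07 kg): upright glass plate in a black frame, 5 thick (x), 80 wide (y), 72 mm tall, on top a tab 12 (x) by 40 (y) by 26 mm high. Point 85 mm above the plate's lower edge, 13 below the tab's top; z up. At first it stands 24 mm deep in the drying block's 7 mm slot (may lean 0.1 rad): lift straight up 30 mm or more to free it. Either way round.
- guide_floor (a point): Middle of the card guides' floor (fixed), where the plate's lower edge must rest; plate width along y, thickness along x, z up. Two facing aluminium channels rise 41 mm above this point, flared lead-in to 53 mm. Slot 8 mm wide (x), 88 mm between channel bottoms (y), lips 62 mm apart (y). Seated, the tab centre is 85 mm above. The guides stand 105 mm in front (-x) of the bar's free bay.
- bay_bar (a point): Middle of the free bay: point on the top of the stand's round steel bar, 12 mm thick, along y, 182 mm above the bench; z up. Bar is free 57 mm to the collar (24 mm thick) on one side and 59 mm to the end post (2 mm lower than the bar's top) on the other. Directly behind (+x, 105 mm) the guides. Seated, the headband's grip point is about 34 mm above. Free below down to the 8 mm base plate.
- spare_grip (a point): Grip point of the spare headband, identical to the other, hanging loose on the bar in the neighbouring bay, 120 mm along the bar from the free bay's middle. It must stay where it is.
- stand: Storage stand (fixed): grey base plate 195 by 280 mm, 8 mm thick; two aluminium posts 125 mm each side of the middle (along y) carry the bar, which has a collar at its middle, a bay each side. Origin on the grey board (16 mm thick) under the bar's middle, z up, bar along y. The base reaches 140 mm in front of the bar (-x) and 55 mm behind.
- holder: Drying block (fixed), grey, 45 (x) by 110 (y) mm, 30 mm high, slot along y; origin at the middle of its underside on the grey board (16 mm thick), slot floor 6 mm above it.
- dispenser: White pump dispenser bottle, 56 mm in diameter, 131 mm tall, loose on the bench; origin at the middle of its underside. A bystander.
- tape: Roll of tape lying flat, 72 mm in diameter, 14 mm high, loose; origin at the middle of its underside. A bystander.
- shell: Bare black handle body lying on the bench, 39 by 164 (local y) by 32 mm, loose; origin at its middle on the underside. A bystander.
Mind the look-alikes: they are no part of the job. What is shaped like the part that bears lens_grip but yellow is not meant.

How it is judged:
By the outcome, as a careful person would: the job done as asked, in the order asked, and still so for the second after the job is handed in, with the robot touching nothing.
It also fails if it takes over 72 s, if anything falls off the work surface, if the arm or the gripper's body presses on something with over 40 N, if the wrist force passes 120 N, or if a joint passes its speed limit or range.

## Working session

There is one attempt and no reset: what is moved stays moved. The work goes in short steps, Python scripts to look and compute and a shell command to move; the robot and the scene stay as the last step left them, time stands still between calls to the robot, and variables do not carry over. Pictures are saved under pics/ and viewed, about 8 in all and at most 12, crops included, and the job is handed in when it is done.

```bash
mkdir -p pics
cat > h.py <<'E'
import numpy as np, cv2
from scipy.spatial.transform import Rotation as R
from workcell import status, camera, camera_info, job, ctrl
def cam(name):
    i=camera_info(name); o=status.get_obs()
    if name=="wrist":
        T=np.eye(4);T[:3,:3]=R.from_rotvec(o["orientation"]).as_matrix();T[:3,3]=o["eef_pos"]
        P=T@np.array(i["tool_from_camera"])
    else: P=np.array(i["pose"])
    return i,P
def ray(ip,u,v):
    i,P=ip
    d=np.array([(u-i["cx"])/i["fx"],-(v-i["cy"])/i["fy"],-1.])
    return P[:3,3],P[:3,:3]@d
def onz(ip,u,v,z):
    o,d=ray(ip,u,v); return o+d*(z-o[2])/d[2]
def proj(ip,p):
    i,P=ip; q=P[:3,:3].T@(np.array(p)-P[:3,3]); return i["cx"]+i["fx"]*q[0]/-q[2], i["cy"]-i["fy"]*q[1]/-q[2]
def snap(name,fn):
    ip=cam(name); im=camera(name); cv2.imwrite("pics/"+fn,im[:,:,::-1]); return ip,im
def tri(a,b):
    (o1,d1),(o2,d2)=a,b
    A=np.stack([d1,-d2],1); s=np.linalg.lstsq(A,o2-o1,rcond=None)[0]
    p,q=o1+d1*s[0],o2+d2*s[1]; return (p+q)/2,np.linalg.norm(p-q)
E
python3 - <<'E'
from h import *
for n in("scene","top","wrist"):
    ip,im=snap(n,n+"0.png"); print(n,{k:v for k,v in ip[0].items()if 'pose' not in k},ip[1].round(3).tolist())
a=[cv2.imread(f"pics/{n}0.png") for n in("scene","top")]
print(status.get_obs(),ctrl.grip_point_offset)
E
```

```text
scene {'fx': 538.0810574156654, 'fy': 538.0810574156654, 'cx': 283.21979775000324, 'cy': 210.20279430181762} [[0.472, 0.403, -0.784, -0.654], [-0.881, 0.193, -0.432, -0.482], [-0.023, 0.895, 0.446, 0.83], [0.0, 0.0, 0.0, 1.0]]
top {'fx': 401.8661394821459, 'fy': 401.8661394821459, 'cx': 277.2328310641443, 'cy': 214.73768070604865} [[0.028, 0.992, -0.123, 0.365], [-0.999, 0.032, 0.029, 0.168], [0.033, 0.122, 0.992, 1.263], [0.0, 0.0, 0.0, 1.0]]
wrist {'fx': 327.1472132597087, 'fy': 327.1472132597087, 'cx': 273.7149887075941, 'cy': 208.6063308979211, 'tool_from_camera': array([[ 8.16655378e-04,  2.68089973e-01, -9.63393533e-01,
        -1.42469272e-01],
       [ 9.99999581e-01,  1.79165959e-04,  8.97543530e-04,
        -2.85920528e-04],
       [ 4.13229747e-04, -9.63393862e-01, -2.68089714e-01,
        -6.83962085e-02],
       [ 0.00000000e+00,  0.00000000e+00,  0.00000000e+00,
         1.00000000e+00]])} [[0.342, 0.905, 0.252, 0.253], [-0.94, 0.33, 0.09, -0.493], [-0.002, -0.268, 0.963, 0.373], [0.0, 0.0, 0.0, 1.0]]
{'clock': 0.15, 'joint_positions': array([-1.30560243e+00,  3.51060909e-01,  1.65225676e+00,  2.61838095e-07,
        1.13911633e+00, -8.46347465e-02]), 'qvel': array([-1.95122278e-03, -1.79742635e-03, -2.23818593e-03,  3.64583747e-05,
        6.84731547e-04, -8.02230009e-04]), 'joint_efforts': array([ 4.32823581e-04, -5.06250107e+01, -2.91500795e+01, -8.80523226e-05,
        3.34948731e-03,  5.04502552e-06]), 'eef_pos': array([ 0.18844584, -0.51644371,  0.23091806]), 'orientation': array([ 2.03144418,  0.35987536, -2.03160018]), 'contact_force': array([ 0.16435341,  0.04287187, -0.47317032]), 'wrist_torque': array([-0.01861236,  0.02276348,  0.02418012]), 'opening': 0.08531885664935898} -0.0187
```

View pics/scene0.png

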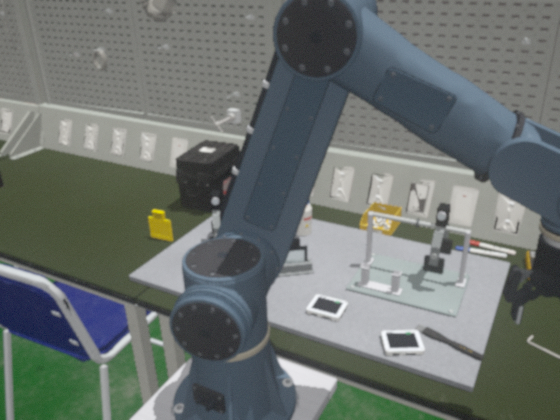

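View pics/top0.png

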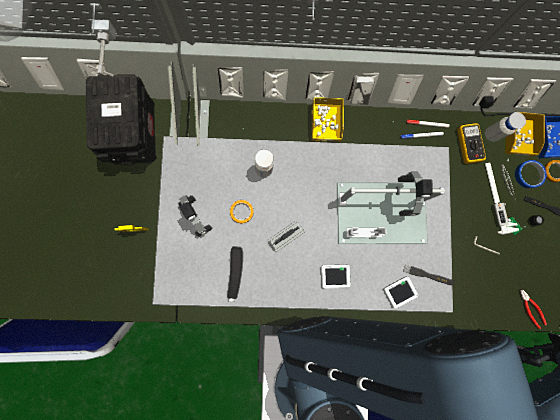

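Run:
```python
from h import *
im=cv2.imread("pics/top0.png")
a=cv2.resize(im[180:260,165:315],None,fx=5,fy=5,interpolation=2)
b=cv2.resize(im[165:255,325:450],None,fx=2,fy=2,interpolation=2)
b=cv2.resize(im[170:250,330:450],None,fx=5,fy=5,interpolation=2)[:,:600]
cv2.imwrite("pics/c1.png",cv2.resize(np.vstack([a[:,:750],np.hstack([b,np.zeros((400,150,3),np.uint8)])]),None,fx=.74,fy=.74))
ip=cam("top")
for nm,u,v,z in[("hb",194,215,.15),("hold",287,236,.04),("baseL",337,243,.024),("baseR",427,243,.024),("barL",348,191,.18),("barR",441,190,.18),("tape",241,211,.02),("disp",263,160,.13),("boardTL",162,137,0.016),("boardBR",452,312,0.016)]: print(nm,onz(ip,u,v,z).round(3))
```

```text
hb [0.495 0.366 0.15 ]
hold [0.453 0.1   0.04 ]
baseL [ 0.437 -0.056  0.024]
baseR [ 0.445 -0.338  0.024]
barL [ 0.572 -0.057  0.18 ]
barR [ 0.584 -0.317  0.18 ]
tape [0.528 0.244 0.02 ]
disp [0.664 0.18  0.13 ]
boardTL [0.757 0.504 0.016]
boardBR [ 0.236 -0.416  0.016]
```

View pics/c1.png

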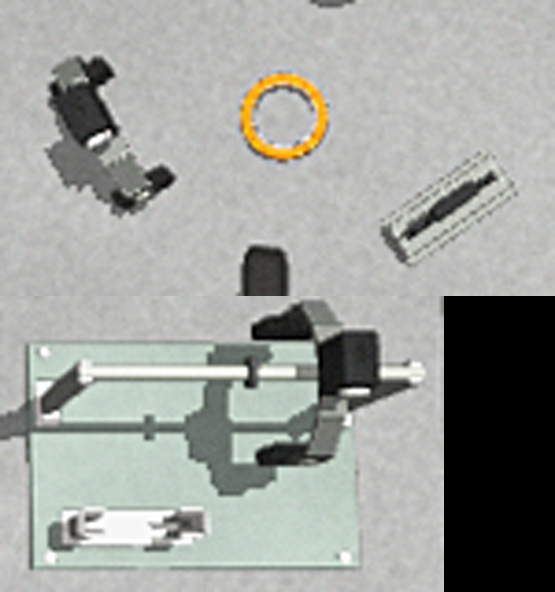

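```bash
cat >> h.py <<'E'
def go(p,yaw):
    "print shift/turn in tool axes to reach TCP p, tool y heading yaw deg"
    o=status.get_obs(); M=R.from_rotvec(o["orientation"]).as_matrix()
    y=np.degrees(np.arctan2(M[1,1],M[0,1])); t=-((yaw-y+180)%360-180)
    print("shift",(M.T@(np.array(p)-o["eef_pos"])*1000).round(1),"turn",round(t,1),"| tcp",o["eef_pos"].round(4),"yaw",round(y,2),"tilt",M[2].round(4),"F",o["contact_force"].round(1),"open",round(o["opening"],4),"t",round(o["clock"],2))
E
python3 -c "
from h import *
go([.43,.08,.30],33.5)"
```

```text
shift [ -68.7 -477.6 -431.4] turn -103.5 | tcp [ 0.1884 -0.5164  0.2309] yaw -69.96 tilt [-1.e+00 -8.e-04 -1.e-04] F [ 0.2  0.  -0.5] open 0.0853 t 0.15
```

```bash
python3 -m jog '[[1,-70,-20,-20,0],[1,-70,-60,-55,0],[1,-70,-95,-85,0],[1,-70,-130,-118,0],[1,-70,-165,-150,0]]'; python3 -m jog '[[1,0,-312,-280,-40],[1,0,-312,-280,-40],[1,0,-312,-280,-40],[1,0,-312,-280,-40],[1,0,-312,-280,-40]]'; python3 -c "
from h import *
go([.43,.08,.30],33.5)"
```

```text
clock: 0.65
eef_pos: [0.2701, -0.3156, 0.3014]
orientation: [2.032, 0.358, -2.031]
contact_force: [1.7, -0.3, 0.3]
opening: 0.0855
clock: 1.15
eef_pos: [0.3632, -0.0834, 0.3014]
orientation: [1.579, 0.918, -1.579]
contact_force: [1.3, -2.3, -1.3]
opening: 0.0856
shift [   1.4  -22.7 -175.1] turn -63.1 | tcp [ 0.3632 -0.0834  0.3014] yaw -29.64 tilt [-1.e+00  6.e-04 -1.e-04] F [ 1.3 -2.3 -1.3] open 0.0856 t 1.15
```

```bash
python3 -m jog '[[1,0,-23,-175,-63],[1,0,-23,-175,-63],[1,0,-23,-175,-63],[1,0,-23,-175,-63],[1,0,-23,-175,-63]]'>/dev/null
python3 - <<'E'
from h import *
go([.43,.08,.30],33.5)
E
```

```text
shift [ 0.9 -1.1  0.1] turn -19.9 | tcp [0.431  0.0804 0.3009] yaw 13.57 tilt [-1.e+00 -4.e-04 -5.e-04] F [-0.9 -1.5 -0. ] open 0.0855 t 1.65
```

```bash
python3 -m jog '[[1,0,0,0,-10],[1,0,0,0,-20],[1,0,0,0,-20],[1,0,0,0,-20],[1,0,0,0,-20]]'>/dev/null
python3 - <<'E'
from h import *
ip,im=snap("wrist","w1.png")
go([.43,.08,.30],33.5)
E
```

```text
shift [ 1.2  0.9 -2.2] turn -0.6 | tcp [0.4304 0.0777 0.3012] yaw 32.92 tilt [-1.e+00 -2.e-04 -1.e-04] F [-0.1 -0.7  1.1] open 0.0856 t 2.2
```

View pics/w1.png

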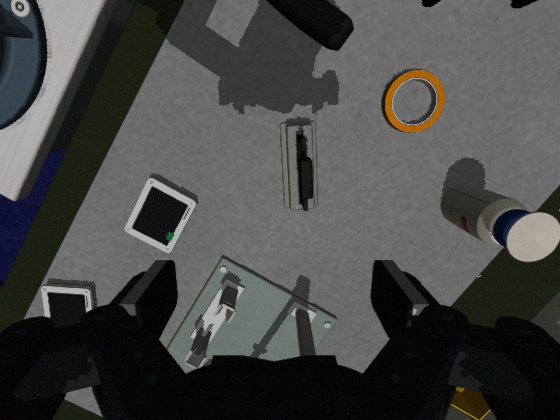

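Run:
```python
from h import *
M=R.from_rotvec(status.get_obs()["orientation"]).as_matrix()
w=cam("wrist"); t=cam("top")
iw=cv2.imread("pics/w1.png"); it=cv2.imread("pics/top0.png")
def orange(im,x0,y0,x1,y1):
    m=np.zeros(im.shape[:2],bool); h=cv2.cvtColor(im,cv2.COLOR_BGR2HSV)
    m[y0:y1,x0:x1]=((h[...,0]<25)&(h[...,1]>150)&(h[...,2]>120))[y0:y1,x0:x1]
    p=np.argwhere(m)[:,::-1].astype(np.float32); return cv2.minEnclosingCircle(p)
a=orange(iw,370,60,460,140);b=orange(it,220,190,265,230);print(a,b)
print("tape tri",tri(ray(w,*a[0]),ray(t,*b[0])))
g=iw.max(2); m=(g<55); m[:,:280]=0;m[:,320:]=0;m[:120]=0;m[214:]=0
for v in range(118,214,4):
    xs=np.where(m[v])[0]; print(v,(xs.min(),xs.max()) if len(xs) else None,end=" ")
```

```text
((414.0869445800781, 100.47826385498047), 32.26626205444336) ((241.1521759033203, 211.1521759033203), 11.510140419006348)
tape tri (array([0.52553698, 0.24347951, 0.0292252 ]), np.float64(0.0009844816933524628))
118 None 122 (np.int64(284), np.int64(309)) 126 (np.int64(286), np.int64(286)) 130 (np.int64(286), np.int64(302)) 134 (np.int64(286), np.int64(302)) 138 (np.int64(286), np.int64(306)) 142 (np.int64(286), np.int64(305)) 146 (np.int64(297), np.int64(306)) 150 (np.int64(287), np.int64(306)) 154 (np.int64(287), np.int64(306)) 158 (np.int64(287), np.int64(309)) 162 (np.int64(287), np.int64(311)) 166 (np.int64(297), np.int64(312)) 170 (np.int64(298), np.int64(312)) 174 (np.int64(298), np.int64(312)) 178 (np.int64(288), np.int64(312)) 182 (np.int64(298), np.int64(312)) 186 (np.int64(299), np.int64(312)) 190 (np.int64(299), np.int64(312)) 194 (np.int64(289), np.int64(312)) 198 (np.int64(289), np.int64(310)) 202 (np.int64(299), np.int64(306)) 206 (np.int64(303), np.int64(307)) 210 (np.int64(304), np.int64(307))
```

Run:
```python
from h import *
w=cam("wrist")
tab=onz(w,306,178,.12); print("tab",tab)
for p in [(286.5,123),(314.5,123),(288,209),(317,207)]: print("blk",onz(w,*p,.046).round(4))
c=np.mean([onz(w,*p,.046) for p in [(286.5,123),(314.5,123),(288,209),(317,207)]],0);print(c)
a=onz(w,(286.5+314.5)/2,123,.046);b=onz(w,302.5,208,.046);d=b-a;print("yaw of tool y",np.degrees(np.arctan2(d[1],d[0]))+90,np.linalg.norm(d))
y=R.from_rotvec(status.get_obs()["orientation"]).as_matrix()
print("tab-blk in tool",y.T@(tab-c)*1000)
M=cv2.imread("pics/w1.png")[105:225,260:340]
cv2.imwrite("pics/c2.png",cv2.resize(M,None,fx=5,fy=5,interpolation=0))
```

```text
tab [0.45266449 0.10391656 0.12      ]
blk [0.4099 0.1383 0.046 ]
blk [0.4376 0.1562 0.046 ]
blk [0.4695 0.0518 0.046 ]
blk [0.4987 0.0738 0.046 ]
[0.45390992 0.10501443 0.046     ]
yaw of tool y 35.541511895127535 0.10383650826186692
tab-blk in tool [-73.99971001  -1.65593792   0.23918249]
```

View pics/c2.png

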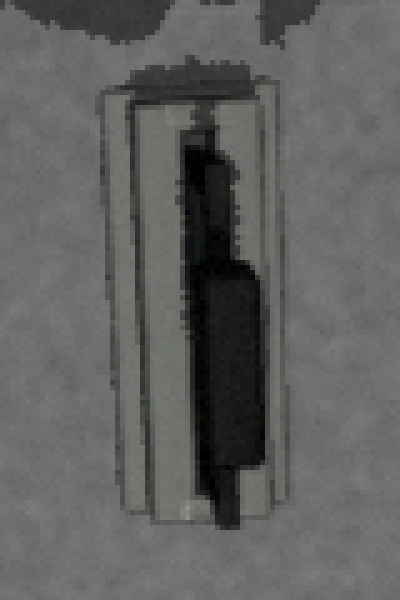

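Run:
```python
from h import *
w=cam("wrist"); t=onz(w,307,178,.12); print(t)
a=onz(w,306.7,161,.12);b=onz(w,307.6,196,.12);d=b-a;print(np.degrees(np.arctan2(d[1],d[0]))+90)
go([t[0],t[1],.089],34.5)
```

```text
[0.45350517 0.10446006 0.12      ]
35.91542883809852
shift [212.2  34.   -9.9] turn -1.6 | tcp [0.4304 0.0777 0.3012] yaw 32.92 tilt [-1.e+00 -2.e-04 -1.e-04] F [-0.1 -0.7  1.1] open 0.0856 t 2.2
```

Yaw about 35.5. Move above and descend.

```bash
python3 -m jog '[[1,0,34,-10,-2.5],[1,50,34,-10,-2.5],[1,90,34,-10,-2.5],[1,130,34,-10,-2.5],[1,130,34,-10,-2.5]]'
python3 - <<'E'
from h import *
ip,im=snap("wrist","w2.png")
go([.4535,.1045,.089],35.3)
cv2.imwrite("pics/w2.png",im[100:420,140:420,::-1])
E
```

```text
clock: 2.7
eef_pos: [0.451, 0.1043, 0.1675]
orientation: [0.739, 1.447, -0.747]
contact_force: [-0.2, -0.2, 1.0]
opening: 0.0852
shift [81.3  1.   0.6] turn 0.2 | tcp [0.4526 0.1045 0.1703] yaw 35.46 tilt [-1.     -0.0036 -0.002 ] F [-0.3  0.1  1.1] open 0.0853 t 2.75
```

View pics/w2.png

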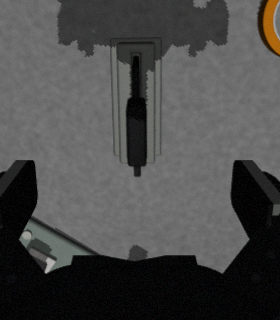

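```bash
python3 -m jog '[[1,35,1,0,0],[1,65,1,0,0],[1,81,1,0,0],[1,81,1,0,0],[1,81,1,0,0]]'; python3 -m jog '[[0.5,0,0,0,0],[0,0,0,0,0],[0,0,0,0,0],[0,0,0,0,0],[0,0,0,0,0]]' 50;python3 -m jog '[[0,0,0,0,0],[0,0,0,0,0],[0,0,0,0,0]]'
```

```text
clock: 3.25
eef_pos: [0.4557, 0.1053, 0.0922]
orientation: [0.743, 1.438, -0.741]
contact_force: [-0.6, -0.4, 0.6]
opening: 0.0851
clock: 3.75
eef_pos: [0.4544, 0.1052, 0.0904]
orientation: [0.742, 1.44, -0.742]
contact_force: [-1.8, 0.4, 1.6]
opening: 0.0118
clock: 4.05
eef_pos: [0.4539, 0.1049, 0.0905]
orientation: [0.74, 1.442, -0.742]
contact_force: [-3.3, -2.3, 8.6]
opening: 0.0115
```

```bash
python3 -m jog '[[0,-10,0,0,0],[0,-25,0,0,0],[0,-45,0,0,0],[0,-80,0,0,0],[0,-120,0,0,0]]';  python3 - <<'E'
from h import *
t=cam("top")
g=onz(t,366.5,231.4,.065);print(g)
go([g[0]-.06,g[1]+.09,.28],1.6)
E
```

```text
clock: 4.55
eef_pos: [0.4538, 0.1052, 0.2115]
orientation: [0.741, 1.442, -0.742]
contact_force: [0.9, 0.5, -1.7]
opening: 0.0111
[ 0.47212697 -0.1378014   0.065     ]
shift [ -68.5 -122.8  100.3] turn 33.9 | tcp [0.4538 0.1052 0.2115] yaw 35.51 tilt [-1.0e+00 -1.2e-03 -8.0e-04] F [ 0.9  0.5 -1.7] open 0.0111 t 4.55
```

```bash
python3 -m jog '[[0,-30,-40,30,8],[0,-60,-80,60,16],[0,-68,-115,90,24],[0,-68,-123,100,34],[0,-68,-123,100,34]]'>/dev/null;python3 -m jog '[[0,0,0,0,0],[0,0,0,0,0]]'
python3 - <<'E'
from h import *
ip,im=snap("wrist","w3.png")
go([.413,-.048,.28],1.6)
E
```

```text
clock: 5.25
eef_pos: [0.4123, -0.0469, 0.2782]
orientation: [1.188, 1.223, -1.188]
contact_force: [-0.9, 0.6, -0.2]
opening: 0.0111
shift [-1.9  0.6  1.2] turn 0.1 | tcp [ 0.4123 -0.0468  0.2781] yaw 1.69 tilt [-1.e+00 -5.e-04 -3.e-04] F [-0.2 -0.3 -0.6] open 0.0114 t 5.3
```

View pics/w3.png

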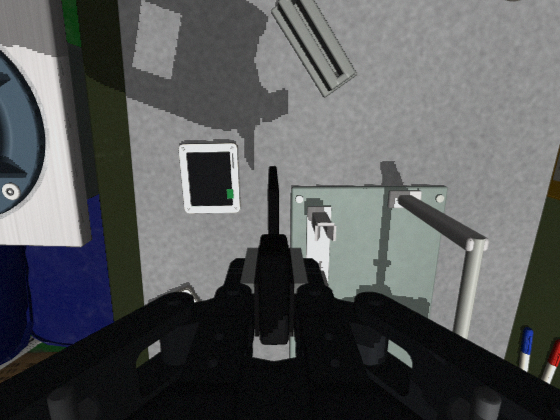

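```bash
cat > stand.py <<'E'
from h import *
w=cam("wrist")
def line(im,pts_dir):pass
fl=onz(w,291.0,186.5,.024); bl=onz(w,446.5,186.5,.024)
x=(bl-fl); L=np.linalg.norm(x[:2]); x/=L; yv=np.array([-x[1],x[0],0])
print("fl",fl,"bl",bl,"len",L,"yaw",np.degrees(np.arctan2(x[1],x[0])))
S=fl+x*(.140/.195*L)-yv*.140; print("stand",S,"guide",S-x*.105+yv*.06,"bay",S+yv*.06)
for z in(.182,.198):
  p=S+yv*.125; p[2]=z; print(z,"post px",proj(w,p))
im=cv2.imread("pics/w3.png")
a=cv2.resize(im[170:300,280:350],None,fx=4,fy=4,interpolation=0)
b=cv2.resize(im[170:300,380:500],None,fx=4,fy=4,interpolation=0)
cv2.imwrite("pics/c3.png",np.hstack([a,b]))
E
python3 stand.py
```

```text
fl [ 0.43433844 -0.05958344  0.024     ] bl [ 0.62631022 -0.05401854  0.024     ] len 0.19205241720653357 yaw 1.6604319865633566
stand [ 0.57622097 -0.19552934  0.024     ] guide [ 0.4695265  -0.13859701  0.024     ] bay [ 0.57448241 -0.13555454  0.024     ]
0.182 post px (np.float64(477.3601013491334), np.float64(246.24212114345542))
0.198 post px (np.float64(490.42125175930266), np.float64(254.48199607283928))
```

View pics/c3.png

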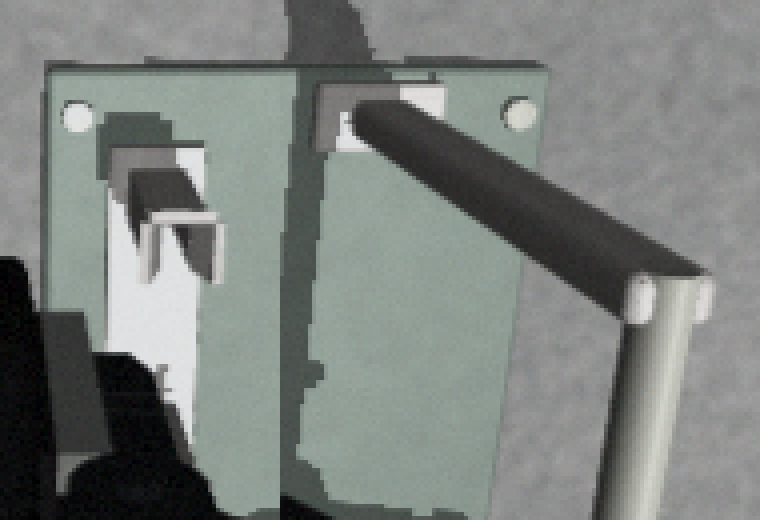

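```bash
cat > s2.py <<'E'
from h import *
w=cam("wrist")
for z in (.077,.081,.085):
  print(z,onz(w,326,223.8,z),onz(w,326,240.5,z))
# floor strip: front/back edges at z~.028 (cols 306.7..~330 rows 207; crop 107..205 @148)
for z in(.026,.03): print(onz(w,306.8,207,z),onz(w,331,207,z))
# bolts
print(onz(w,280+77/4,170+117/4,.025),onz(w,380+(518-280)/4,170+115/4,.025))
# plate held, top z = tcp.. frame corner bottom?
E
python3 s2.py
```

```text
0.077 [ 0.4716099  -0.08954553  0.077     ] [ 0.47302123 -0.10918534  0.077     ]
0.081 [ 0.47089963 -0.08825198  0.081     ] [ 0.47229452 -0.10766316  0.081     ]
0.085 [ 0.47018936 -0.08695843  0.085     ] [ 0.47156782 -0.10614097  0.085     ]
[ 0.45508867 -0.08468812  0.026     ] [ 0.48532988 -0.08381164  0.026     ]
[ 0.45463767 -0.08361099  0.03      ] [ 0.48457233 -0.0827434   0.03      ]
[ 0.44524407 -0.07524047  0.025     ] [ 0.61970176 -0.06954277  0.025     ]
```

```bash
python3 -m jog '[[0,0,28,45,0],[0,0,56,90,0],[0,30,56,90,0],[0,70,56,90,0],[0,110,56,90,0]]'>/dev/null;python3 -m jog '[[0,0,0,0,0],[0,0,0,0,0]]'
python3 - <<'E'
from h import *
ip,im=snap("wrist","w4.png")
go([.4715,-.137,.168],1.66)
cv2.imwrite("pics/c4.png",cv2.resize(im[140:340,200:360,::-1],None,fx=3,fy=3,interpolation=0))
E
```

```text
clock: 6.0
eef_pos: [0.4711, -0.1356, 0.1689]
orientation: [1.188, 1.223, -1.189]
contact_force: [0.3, 0.1, -0.0]
opening: 0.0113
shift [ 1.9 -0.2  1.1] turn -0.1 | tcp [ 0.4717 -0.1359  0.1699] yaw 1.6 tilt [-1.0e+00  1.6e-03  6.0e-04] F [-0.1 -0.5  0.7] open 0.0114 t 6.05
```

View pics/c4.png

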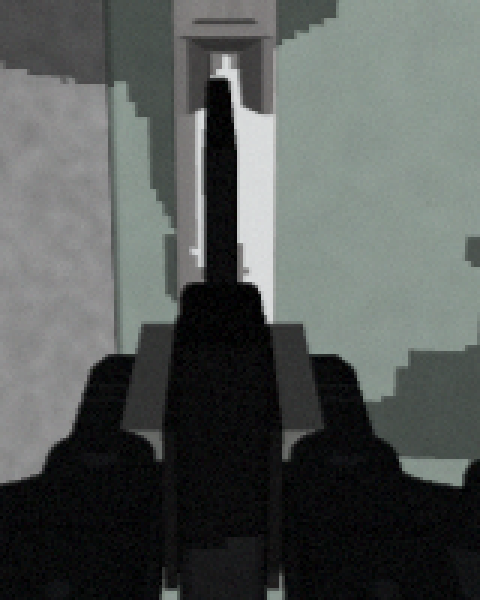

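```bash
python3 -m jog '[[0,0,2,2,0],[0,10,2,2,0],[0,20,2,2,0],[0,27,2,2,0],[0,34,2,2,0]]';python3 -m jog '[[0,4,0,0,0],[0,8,0,0,0],[0,12,0,0,0],[0,16,0,0,0],[0,16,0,0,0]]'
```

```text
clock: 6.55
eef_pos: [0.4725, -0.1381, 0.1335]
orientation: [1.19, 1.222, -1.19]
contact_force: [0.1, 0.1, -0.1]
opening: 0.0115
clock: 7.05
eef_pos: [0.4725, -0.138, 0.1178]
orientation: [1.19, 1.222, -1.19]
contact_force: [-1.1, 0.2, -0.8]
opening: 0.0109
```

```bash
python3 -m jog '[[0,3,0,0,0],[0,6,0,0,0],[0,9,0,0,0],[0,12,0,0,0],[0,12,0,0,0]]';python3 -m jog '[[0,2,0,0,0],[0,4,0,0,0],[0,6,0,0,0],[0,6,0,0,0],[0,6,0,0,0]]'
```

```text
clock: 7.55
eef_pos: [0.4725, -0.138, 0.1058]
orientation: [1.19, 1.222, -1.19]
contact_force: [-0.4, 0.7, -1.0]
opening: 0.0113
clock: 8.05
eef_pos: [0.4727, -0.1381, 0.1003]
orientation: [1.19, 1.222, -1.19]
contact_force: [0.5, 1.2, -0.2]
opening: 0.0109
```

```bash
python3 -m jog '[[0,1,0,0,0],[0,2,0,0,0],[0,3,0,0,0],[0,3,0,0,0],[0,3,0,0,0]]';python3 -m jog '[[0,1,0,0,0],[0,2,0,0,0],[0,3,0,0,0],[0,3,0,0,0],[0,3,0,0,0]]'
```

```text
clock: 8.55
eef_pos: [0.4727, -0.1381, 0.0972]
orientation: [1.19, 1.222, -1.19]
contact_force: [0.5, 0.3, -0.4]
opening: 0.0112
clock: 9.05
eef_pos: [0.4735, -0.1383, 0.0964]
orientation: [1.19, 1.22, -1.189]
contact_force: [-6.4, 3.6, 29.4]
opening: 0.0111
```

```bash
python3 -m jog '[[0,-1.5,0,0,0],[0,-1.5,0,0,0],[0.2,-1.5,0,0,0],[0.4,-1.5,0,0,0],[0.6,-1.5,0,0,0]]';python3 -m jog '[[0.6,0,0,0,0],[0.6,-20,0,0,0],[0.6,-60,0,0,0],[0.6,-100,0,0,0],[0.6,-140,0,0,0]]'
python3 - <<'E'
from h import *
w,im=snap("wrist","w5.png"); t,it=snap("top","t5.png")
b=cv2.resize(it[165:255,330:450,::-1],None,fx=3,fy=3,interpolation=2)
c=im[90:400,180:480,::-1]
o=np.zeros((310,660,3),np.uint8);o[:270,:360]=b;o[:,360:]=c;cv2.imwrite("pics/c5.png",o)
go([.43,.30,.33],0)
h=it[180:250,170:225,::-1]
E
```

```text
clock: 9.55
eef_pos: [0.4727, -0.1381, 0.0955]
orientation: [1.19, 1.222, -1.19]
contact_force: [0.6, 1.1, 0.1]
opening: 0.0457
clock: 10.05
eef_pos: [0.4724, -0.138, 0.2372]
orientation: [1.19, 1.222, -1.19]
contact_force: [1.4, -0.7, 0.0]
opening: 0.0512
shift [ -91.1  -32.4 -439.6] turn 1.5 | tcp [ 0.4747 -0.1388  0.2406] yaw 1.52 tilt [-1.      0.0077  0.0033] F [ 0.9  0.5 -0.5] open 0.0512 t 10.15
```

View pics/c5.png

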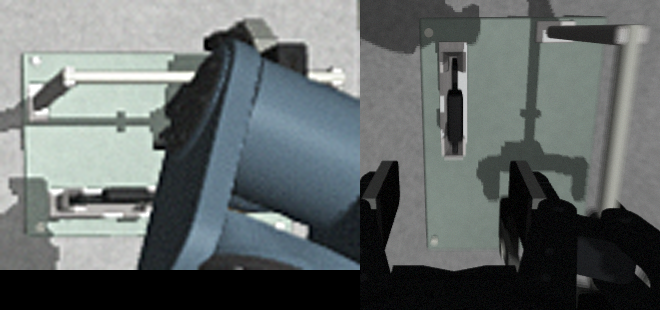

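```bash
python3 -m jog '[[1,-40,-10,-40,0],[1,-90,-20,-80,0],[1,-90,-30,-125,0],[1,-90,-30,-175,0],[1,-90,-30,-220,0]]'>/dev/null
python3 - <<'E'
from h import *
t=cam("top"); print(onz(t,188,209.7,.179), onz(t,263,160,.14))
print(onz(t,165+95/3.7,180+65/3.7,.02),onz(t,165+145/3.7,180+190/3.7,.02))
go([.46,.34,.33],112)
E
```

```text
[0.50567942 0.37737919 0.179     ] [0.66102417 0.17986632 0.14      ]
[0.5645679 0.4019711 0.02     ] [0.46061224 0.35485772 0.02      ]
shift [  -4.1   30.2 -263.8] turn -110.5 | tcp [0.4366 0.0755 0.3258] yaw 1.47 tilt [-1.     0.001 -0.   ] F [0.7 0.4 0.2] open 0.0854 t 10.65
```

```bash
python3 -m jog '[[1,-4,30,-264,-60],[1,-4,30,-264,-60],[1,-4,30,-264,-60],[1,-4,30,-264,-60],[1,-4,30,-264,-60]]'>/dev/null;python3 -m jog '[[1,0,0,0,-8],[1,0,0,0,-16],[1,0,0,0,-24],[1,0,0,0,-32],[1,0,0,0,-40]]'>/dev/null
python3 - <<'E'
from h import *
go([.46,.34,.33],112)
E
```

```text
shift [-1.7 17.1 -0.3] turn -27.2 | tcp [0.4587 0.3229 0.3283] yaw 84.82 tilt [-1.0e+00 -9.0e-04 -1.2e-03] F [0.2 0.6 0.2] open 0.0854 t 11.65
```

```bash
python3 -m jog '[[1,0,17,0,-8],[1,0,17,0,-16],[1,0,17,0,-24],[1,0,17,0,-27],[1,0,17,0,-27]]'>/dev/null;python3 -m jog '[[1,0,0,0,0],[1,0,0,0,0]]'>/dev/null
python3 - <<'E'
from h import *
w,im=snap("wrist","w6.png")
go([.46,.34,.33],112)
print(proj(w,[.5057,.3774,.179]))
E
```

```text
shift [-0.8  0.3 -0.4] turn -0.6 | tcp [0.4605 0.3398 0.3292] yaw 111.42 tilt [-1.e+00 -0.e+00 -3.e-04] F [ 0.  -0.8  0.2] open 0.0855 t 12.4
(np.float64(292.402842602858), np.float64(250.32190465771959))
```

View pics/w6.png

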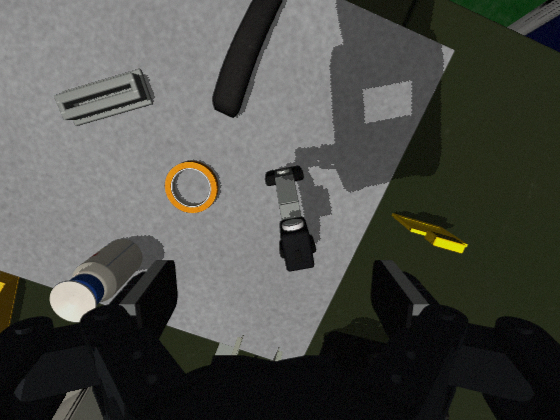

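Run:
```python
from h import *
im=cv2.imread("pics/w6.png"); g=cv2.cvtColor(im,cv2.COLOR_BGR2GRAY)
for v in range(208,274,2): print(v,' '.join(f"{x:3d}" for x in g[v,276:320:2]))
```

```text
208 140 140 130 145 140 141 139 138 140 139 136 138 138 145  74  81  80  75  71  78  78  80
210 142 147 128 145 144 142 140 142 100 131  98  83  99 139  94  78  76  74  73  79  77  82
212 141 148 125 145 143 142 139  95  77  74  74  72  90 140  77  77  76  76  81  80  75  75
214 141 144 109 141 143 144 142  73  71  75  73  71  73 143  79  78  77  78  80  80  78  80
216 134 133 139 136 144 142 144  92  77 124  73  71  58 102  98  77  73  78  80  79  72  77
218 143 144 140  89  91  81  71  48  31  18  18   8   8   6  59  78  78  75  79  77  76  75
220 142 148 137  41   9  25  54  60  67  66  64  61  57  34   5  74  76  80  77  77  78  80
222 142 140  45  14  53  64  67  63  64  61  64  69  59  97  15  69  78  78  74  79  79  79
224 137 136  27  53  63  93  81 102 102 103  70 135 162 116  20  37  76  72  77  80  78  82
226 138 140  30  95 151 163 120 190 213 213 210 191 154  95   2  10  74  79  78  81  76  75
228 140 143  40  44 166 195 215 218 223 210 208 188  53   7   5   7  68  77  81  77  76  76
230 145 138  43   4  55  73 161  98 121  73  26   1   6   8  11   3  42  79  79  71  76 
[... 1235 characters left out ...]
  26  26  20  18  28  23  25  22  22  19  17 119 138 136
260 141 134 135 139  81  18  26  25  22  25  23  23  20  19  21  24  21  25  18 119 137 135
262 137 139 136 136 139  22  27  23  22  28  23  18  19  22  17  22  20  21  20 122 132 135
264 137 132 137 137 135  27  22  24  23  24  22  28  23  20  25  19  23  18  18  92 143 142
266 136 133 137 132 136  59  23  26  23  23  23  25  21  24  22  22  22  20  19 132 143 141
268 133 137 137 138 141  67  19  25  24  25  25  25  20  20  16  59  90 128 133 134 136 139
270 134 133 134 136 138 137  34  26  19  46  66 123 131 133 139 135 138 135 138 138 139 141
272 137 138 138 134 138 143 139 135 132 140 140 144 137 137 142 140 131 146 146 137 138 144
```

Run:
```python
from h import *
w=cam("wrist")
P=[onz(w,u,v,.179) for u,v in [(281.5,235),(307,231.5),(313,267),(286.5,270.5)]]
print(np.round(P,4)); c=np.mean(P,0); print("c",c)
for a,b,o in[(1,0,0),(2,3,0),(0,3,-90),(1,2,-90)]:
    d=P[a]-P[b]; print(np.degrees(np.arctan2(d[1],d[0])),np.linalg.norm(d)) 
print("lower pad", onz(w,285,176,.03))
p=onz(w,285,176,.03); d=c-p; print(np.degrees(np.arctan2(d[1],d[0])),np.linalg.norm(d[:2]))
go([c[0],c[1],.142],105)
```

```text
[[0.495  0.3618 0.179 ]
 [0.4829 0.383  0.179 ]
 [0.5147 0.4029 0.179 ]
 [0.5276 0.3801 0.179 ]]
c [0.50504684 0.38196888 0.179     ]
119.68397988792722 0.024397657399128633
119.6269641993214 0.02614633637095146
-150.6918485578949 0.037354546631476054
-148.0124752209128 0.03740999216714982
lower pad [0.46362183 0.3582508  0.03      ]
29.79349419687951 0.04773445668379402
shift [187.2  22.9  57. ] turn 6.4 | tcp [0.4605 0.3398 0.3292] yaw 111.42 tilt [-1.e+00 -0.e+00 -3.e-04] F [ 0.  -0.8  0.2] open 0.0855 t 12.4
```

```bash
python3 -m jog '[[1,0,12,30,-4],[1,0,23,57,-8],[1,45,23,57,-8],[1,80,23,57,-8],[1,100,23,57,-8]]'>/dev/null;python3 -m jog '[[1,0,0,0,0],[1,0,0,0,0]]'>/dev/null
python3 - <<'E'
from h import *
w,im=snap("wrist","w7.png")
go([.505,.382,.145],119.6)
g=cv2.cvtColor(im,cv2.COLOR_RGB2GRAY)
for v in range(190,330,6): print(v,' '.join(f"{x:3d}" for x in g[v,228:328:4]))
for y in(-.014,.014):
  for x in(-.02,.02):
    a=np.radians(29.6);p=[.505+x*np.cos(a)-y*np.sin(a),.382+x*np.sin(a)+y*np.cos(a),.179];print(x,y,proj(w,p))
E
```

```text
shift [86.  -0.1 -1. ] turn -0.1 | tcp [0.5056 0.3825 0.231 ] yaw 119.46 tilt [-1.0e+00  1.0e-04  2.1e-03] F [ 0.3 -0.4  1.6] open 0.0853 t 13.15
190 140 142 142 135 138 150 139 112 186 211 222 223 216 195 145  42  70  78  75  81  78  79  86  77  81
196 147 148 140 141 133 147  47   2   9  39  51  51  20   3   4   5   8  74  83  81  75  83  79  78  80
202 138 143 139 143 137 139  18  23  25  24  27  21  24  25  21  23  12  76  86  79  82 143 147 140 145
208 143 144 135 133 134 144  19  36  34   9  17  13  12  15  15  12  16  76  81  83  79 146 147 145 144
214 137 140 133 143 144 140  14  13  14  12  13  16  15  16  15  18   7  73  78  78  87 137 135 142 137
220 140 138 142 140 136 143   9  12  11  16  11   9  11  15  14  18   6  44  80  80 126 143 145 132 147
226 135 137 145 137 135 143  25  14  13  15  11  19  15   7   9  12   7   6  79  75 140 143 141 135 142
232 140 134 136 141 146 135  41  10  13  13  13  13  17  15  13  13   9  11 114 145 145 142 149 149 141
238 134 137 134 139 138 134  58  27  13  11   7  13  15  11  11   8  12  12  57 142 143 139 144 142 138
244 147 136 149 14
[... 1145 characters left out ...]
 142 146 140 147 140 140 134 137 138 141 145 142 137 137 137 133  93  37  39  37  42
316 142 141 139 133 132 134 137 141 144 145 143 140 143 139 141 145 147 147 141  82  39  40  39  37  35
322 134 140 141 137 143 135 137 137 148 144 138 136 136 138 128 129 140 140  83  38  39  34  45  43  38
328 135 144 143 136 135 150 143 142 136 133 140 133 141 138 143 145 142  79  42  40  41  38  40  39  39
-0.02 -0.014 (np.float64(249.94655985058597), np.float64(197.52151772598413))
0.02 -0.014 (np.float64(251.34679069935964), np.float64(258.0553234973342))
-0.02 0.014 (np.float64(295.91323868771883), np.float64(197.3873633180058))
0.02 0.014 (np.float64(294.9463054394319), np.float64(257.9287434334433))
```

```bash
python3 -m jog '[[1,35,0,-1,0],[1,65,0,-1,0],[1,86,0,-1,0],[1,86,0,-1,0],[1,86,0,-1,0]]'; python3 -m jog '[[0.5,0,0,0,0],[0,0,0,0,0],[0,0,0,0,0],[0,0,0,0,0],[0,0,0,0,0]]' 60;python3 -m jog '[[0,0,0,0,0],[0,-15,0,0,0],[0,-40,0,0,0],[0,-80,0,0,0],[0,-120,0,0,0]]';python3 -m jog '[[0,-40,0,0,0],[0,-75,0,0,0],[0,-85,0,0,0],[0,-85,0,0,0],[0,-85,0,0,0]]'
python3 - <<'E'
from h import *
go([.45,.12,.35],91.66)
w,im=snap("wrist","w8.png"); g=cv2.cvtColor(im,cv2.COLOR_RGB2GRAY)
E
```

```text
clock: 13.65
eef_pos: [0.505, 0.3822, 0.1453]
orientation: [-0.403, 1.531, 0.404]
contact_force: [1.0, 0.6, 0.9]
opening: 0.0852
clock: 14.15
eef_pos: [0.5045, 0.3818, 0.1442]
orientation: [-0.403, 1.532, 0.404]
contact_force: [-0.6, -1.6, 4.7]
opening: 0.0276
clock: 14.65
eef_pos: [0.5038, 0.3814, 0.2652]
orientation: [-0.404, 1.534, 0.403]
contact_force: [0.4, 1.6, -1.3]
opening: 0.0274
clock: 15.15
eef_pos: [0.5037, 0.3814, 0.3467]
orientation: [-0.404, 1.535, 0.403]
contact_force: [0.4, 0.5, -1.7]
opening: 0.0278
shift [  -2.9 -201.1 -175.4] turn 27.8 | tcp [0.5037 0.3814 0.3467] yaw 119.48 tilt [-1.0e+00 -1.0e-04 -2.7e-03] F [ 0.4  0.5 -1.7] open 0.0278 t 15.15
```

```bash
python3 - <<'E'
from h import *
go([.577,-.137,.352],91.66)
E
python3 -m jog '[[0,-5,-45,-15,4],[0,-5,-90,-25,8],[0,-5,-130,-35,12],[0,-5,-170,-45,16],[0,-5,-200,-52,20]]';python3 - <<'E'
from h import *
go([.577,-.137,.352],91.66)
E
```

```text
shift [  -5.  -487.3 -191.4] turn 27.8 | tcp [0.5037 0.3813 0.3463] yaw 119.49 tilt [-1.0e+00 -2.0e-04 -3.4e-03] F [-0.7 -0.  -1.3] open 0.0273 t 15.2
clock: 15.7
eef_pos: [0.5573, 0.1796, 0.3517]
orientation: [-0.128, 1.57, 0.126]
contact_force: [0.1, 0.2, -1.6]
opening: 0.0276
shift [-1.000e-01 -3.157e+02 -3.160e+01] turn 7.6 | tcp [0.5573 0.1796 0.3517] yaw 99.26 tilt [-1.0e+00 -5.0e-04 -2.9e-03] F [ 0.1  0.2 -1.6] open 0.0276 t 15.7
```

```bash
python3 -m jog '[[0,0,-45,-5,4],[0,0,-90,-10,8],[0,0,-135,-14,8],[0,0,-180,-18,8],[0,0,-220,-22,8]]'>/dev/null;python3 -m jog '[[0,0,-35,2,0],[0,0,-65,3,0],[0,0,-85,4,0],[0,0,-96,4,0],[0,0,-96,4,0]]'>/dev/null;python3 -m jog '[[0,0,0,0,0],[0,0,0,0,0]]';python3 - <<'E'
from h import *
go([.577,-.137,.352],91.66)
w,im=snap("wrist","w9.png"); g=cv2.cvtColor(im,cv2.COLOR_RGB2GRAY)
S=np.array([.577,-.137,.182])
yv=np.array([-np.sin(np.radians(1.66)),np.cos(np.radians(1.66)),0])
for t in(-.06,-.03,0,.03,.06): print(t,np.round(proj(w,S+yv*t),1))
E
```

```text
clock: 16.9
eef_pos: [0.5784, -0.1334, 0.3533]
orientation: [-0.021, 1.571, 0.021]
contact_force: [0.2, 0.0, -1.4]
opening: 0.0277
shift [ 1.3 -3.5 -1.5] turn -0.1 | tcp [ 0.5784 -0.1334  0.3533] yaw 91.55 tilt [-1.e+00  3.e-04 -3.e-04] F [ 0.2  0.  -1.4] open 0.0277 t 16.9
-0.06 [208.  187.8]
-0.03 [238.7 187.7]
0 [269.4 187.6]
0.03 [300.  187.5]
0.06 [330.7 187.4]
```

View pics/w9.png

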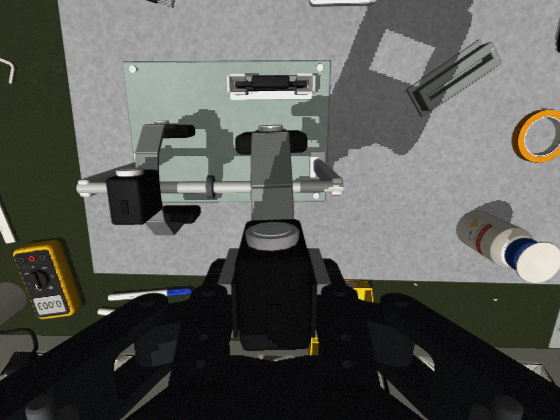

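Run:
```python
from h import *
im=cv2.imread("pics/w9.png"); g=cv2.cvtColor(im,cv2.COLOR_BGR2GRAY)
for c in(180,225,235,300,308): print(c,g[174:202,c])
print(g[184,195:225])
w=cam("wrist")
for u in(225,302):print(onz(w,u,187.5,.179))
```

```text
180 [164 167 168 170 167 167 167 119 114 138 163 181 196 207 218 203 193 185
 153 127 162 169 164 168 168 167 169 147]
225 [167 170 166 171 167 168 168  91 116 141 168 185 200 216 222 207 201 184
 172 167 167 163 165 167 164 166 169 157]
235 [166 167 164 166 162 167 167  87 120 145 167 184 203 214 224 211 198 183
 169 168 169 167 166 166 163 167 163 143]
300 [169 168 100  91  87  90  84  87  97 108 126 137 146 158 151 141 135 118
 114 165 170 167 166 168 168 165 156 132]
308 [167 169 103  91  93  93  71  73  87  98 110 115 124 131 123 113 112  95
 102 160 163 163 164 166 163 160 152 123]
[162 161 161 163 165 165 167 164 164 165 133  94  80  81  80  77  53  39
  91 156 164 163 165 168 167 166 165 164 166 167]
[ 0.57883454 -0.18090488  0.179     ]
[ 0.57682373 -0.10486206  0.179     ]
```

```bash
python3 -m jog '[[0,0,-2,-1.5,0],[0,25,-2,-1.5,0],[0,50,-2,-1.5,0],[0,75,-2,-1.5,0],[0,100,-2,-1.5,0]]';python3 -m jog '[[0,20,0,0,0],[0,35,0,0,0],[0,44,0,0,0],[0,46,0,0,0],[0,46,0,0,0]]';python3 -m jog '[[0,1,0,0,0],[0,2,0,0,0],[0,3,0,0,0],[0,4,0,0,0],[0,4,0,0,0]]'
```

```text
clock: 17.45
eef_pos: [0.5769, -0.1362, 0.2527]
orientation: [-0.021, 1.57, 0.021]
contact_force: [-0.4, -0.1, -1.2]
opening: 0.0278
clock: 17.95
eef_pos: [0.5772, -0.1365, 0.2078]
orientation: [-0.021, 1.57, 0.02]
contact_force: [0.5, 0.3, -1.5]
opening: 0.0274
clock: 18.45
eef_pos: [0.5769, -0.1365, 0.2033]
orientation: [-0.02, 1.571, 0.02]
contact_force: [-0.1, -0.7, -1.9]
opening: 0.0277
```

```bash
python3 -m jog '[[0,0.7,0,0,0],[0,1.4,0,0,0],[0,2,0,0,0],[0,2,0,0,0],[0,2,0,0,0]]';python3 -m jog '[[0,0.5,0,0,0],[0,1,0,0,0],[0,1.5,0,0,0],[0,1.5,0,0,0],[0,1.5,0,0,0]]'
```

```text
clock: 18.95
eef_pos: [0.577, -0.1365, 0.2016]
orientation: [-0.02, 1.571, 0.02]
contact_force: [-0.3, 1.0, 0.3]
opening: 0.0274
clock: 19.45
eef_pos: [0.5773, -0.1366, 0.2014]
orientation: [-0.021, 1.569, 0.02]
contact_force: [-4.7, 0.6, 12.4]
opening: 0.0274
```

```bash
python3 -m jog '[[0,-1.2,0,0,0],[0,-1.2,0,0,0],[0.38,-1.2,0,0,0],[0.42,-1.2,0,0,0],[0.46,-1.2,0,0,0]]';python3 -m jog '[[0.6,0,0,0,0],[0.6,0,0,0,0],[0.6,0,0,0,0],[0.6,0,0,0,0],[0.6,0,0,0,0]]';python3 -m jog '[[0.6,-15,0,0,0],[0.6,-35,0,0,0],[0.6,-70,0,0,0],[0.6,-110,0,0,0],[0.6,-150,0,0,0]]';python3 -m jog '[[0.6,0,0,0,0],[0.6,0,0,0,0],[0.6,0,0,0,0],[0.6,0,0,0,0],[0.6,0,0,0,0]]'
python3 - <<'E'
from h import *
w,im=snap("wrist","w10.png")
go([.577,-.1365,.35],91.66)
g=cv2.cvtColor(im,cv2.COLOR_RGB2GRAY)
print([np.round(proj(w,[.577+x,-.1355+y,.236])) for x in(-.02,.02) for y in(-.014,.014)])
d=(g<45).astype(np.uint8); d[:100]=0; d[270:]=0; d[:,:60]=0; d[:,400:]=0
n,l,s,c=cv2.connectedComponentsWithStats(d)
for k in range(1,n):
  if s[k,4]>150:
    print(s[k],c[k].round(1),cv2.minAreaRect(np.argwhere(l==k)[:,::-1].astype(np.float32)))
E
```

```text
clock: 19.95
eef_pos: [0.5769, -0.1365, 0.2009]
orientation: [-0.02, 1.571, 0.02]
contact_force: [0.8, -0.1, -0.6]
opening: 0.0397
clock: 20.45
eef_pos: [0.577, -0.1366, 0.2011]
orientation: [-0.02, 1.571, 0.02]
contact_force: [0.1, -0.2, 0.5]
opening: 0.0515
clock: 20.95
eef_pos: [0.5767, -0.1365, 0.3527]
orientation: [-0.02, 1.571, 0.02]
contact_force: [0.1, -0.4, 0.5]
opening: 0.0513
clock: 21.45
eef_pos: [0.5768, -0.1365, 0.3502]
orientation: [-0.02, 1.572, 0.021]
contact_force: [-0.2, -0.5, -0.1]
opening: 0.0512
shift [0.4 0.  0.1] turn -0.2 | tcp [ 0.5769 -0.1365  0.3504] yaw 91.49 tilt [-1.0e+00  4.0e-04 -1.2e-03] F [-1.3  0.4 -0.2] open 0.0512 t 21.5
[array([257., 180.]), array([292., 181.]), array([257., 227.]), array([290., 228.])]
[  60  100   34  170 3561] [ 71.6 198. ] ((66.3098373413086, 185.84588623046875), (171.865966796875, 31.144628524780273), 82.47618103027344)
[279 123  17  15 163] [288.4 129.9] ((287.0, 130.0), (14.0, 16.0), 90.0)
[ 108  125   94  112 3641] [150.4 195.9] ((153.5447540283203, 181.71597290039062), (111.1581039428711, 91.32181549072266), 86.42366790771484)
[ 254  174   41   56 1745] [273.7 205. ] ((274.0, 201.5), (55.0, 40.0), 90.0)
[204 251  15  19 198] [212.4 261.6] ((211.0, 260.0), (18.0, 14.0), 90.0)
[330 251  15  19 196] [335.2 261.5] ((337.0, 260.0), (14.0, 18.0), 0.0)
```

```bash
python3 -m jog '[[0.6,0,0,0,0],[0.6,0,0,0,0],[0.6,0,0,0,0],[0.6,0,0,0,0],[0.6,0,0,0,0]]'>/dev/null
python3 - <<'E'
from h import *
w,im=snap("wrist","w11.png"); a=cv2.imread("pics/w10.png"); 
d=cv2.absdiff(cv2.cvtColor(a,6),cv2.cvtColor(cv2.imread("pics/w11.png"),6))[100:250,100:340]
print("diff px>40:",(d>40).sum())
g=cv2.cvtColor(im,cv2.COLOR_RGB2GRAY)
# mirror symmetry of pads / block edges
for v in(185,195,205,215,225): xs=np.where(g[v,235:320]<45)[0]+235; print(v,xs.min(),xs.max())
for v in range(118,262,3): print(v,g[v,240:312:4])
E
```

```text
diff px>40: 957
185 257 290
195 257 290
205 257 291
215 255 294
225 258 290
118 [150 152 152 151 151 154 150  81  80  85  80  75  78  82  81  80  85  81]
121 [154 149 151 152 153 150 152 150 205 166  71  78  82  79  83  81  87  82]
124 [152 147 150 154  17  13  32  37  40  37  32   5   6  21  79  83  85  83]
127 [150 152 150  37  23  20  90  91  94  93  92  41  11  11  82  82  85  84]
130 [150 150 151  20  20  24  92  91  91  90  90  36   7  13  74  79  80  84]
133 [156 149 150  24  24  24  90  95  93  93  90  36   8  11  75  80  80  85]
136 [157 153 158  93  21  15  95  91  93  93  60  30   7   9  82  83  85  81]
139 [152 154 158 155 153 154  93  93  94  55  58  82 157 155  84  84  83  82]
142 [154 155 152 150 154 153  93  90  91  56  58  87 151 153  80  85  85  83]
145 [157 159 156 153 108  90  92  93  93  60  59  71 151 152  83  82  82  84]
148 [154 153 151 151  81  82  90  94  90  57  53  70 155 153  85  85  84  83]
151 [80 80 79 81 79 80 91 89 72 61 55 57 86 81 79 78 83 81]
154 [ 82  81  81  86  86  79 138 134  85  62  59  54  80  85  80  81  82  85]
157 [150 148 145 145  81  81
[... 2001 characters left out ...]
35 [147 143 158 141 147 146 142  99 100 107 112 134 144 142 135 139 141 137]
238 [144 147 142 148 146 148 142 147 152 144 145 146 142 140 140 144 140 139]
241 [149 146 146 138 156 157 147 150 152 149 150 154 147 149 143 144 141 142]
244 [147 155 144 149 153 152 145 145 149 149 144 140 156 145 147 149 143 139]
247 [151 148 145 146 146 152 152 152 151 138 154 152 145 141 143 150 142 140]
250 [145 150 146 155 146 154 152 150 147 144 147 147 146 135 136 147 141 137]
253 [157 144 143 154 158 156 145 148 146 152 148 139 140 148 144 145 143 142]
256 [150 151 147 154 146 155 146 155 154 143 150 146 147 146 144 143 148 154]
259 [150 147 156 148 153 149 153 147 145 148 143 143 144 148 138 141 149 140]
```

```bash
cat > chk.py <<'E'
from h import *
import glob
f=[cv2.cvtColor(cv2.imread(p),6).astype(np.float32) for p in ("pics/w10.png","pics/w11.png")]
import sys
f+=[cv2.cvtColor(snap("wrist",sys.argv[1])[1],7).astype(np.float32)]
for nm,(y0,y1,x0,x1) in dict(block=(165,240,245,305),spare=(110,240,105,205),base=(30,110,120,340)).items():
    print(nm,[np.round(cv2.phaseCorrelate(a[y0:y1,x0:x1],f[-1][y0:y1,x0:x1],cv2.createHanningWindow((x1-x0,y1-y0),cv2.CV_32F))[0],2) for a in f[:-1]])
go([.577,-.1365,.35],91.66)
E
python3 -m jog '[[0.6,0,0,0,0],[0.6,0,0,0,0],[0.6,0,0,0,0],[0.6,0,0,0,0],[0.6,0,0,0,0]]'>/dev/null; python3 chk.py w12.png; python3 -m jog '[[0.6,0,0,0,0],[0.6,0,0,0,0],[0.6,0,0,0,0],[0.6,0,0,0,0],[0.6,0,0,0,0]]'>/dev/null; python3 chk.py w13.png
```

```text
block [array([ 0.12, -0.02]), array([-0.08,  0.54])]
spare [array([ 0.39, -0.2 ]), array([0.04, 0.51])]
base [array([ 0.74, -0.57]), array([0.48, 0.01])]
shift [1.1 0.1 0. ] turn -0.2 | tcp [ 0.577  -0.1366  0.3511] yaw 91.48 tilt [-1. -0. -0.] F [ 0.  -0.5  0.2] open 0.0515 t 22.6
block [array([0.18, 0.01]), array([-0.05,  0.43])]
spare [array([ 0.37, -0.19]), array([0.01, 0.53])]
base [array([ 0.78, -0.57]), array([0.54, 0.02])]
shift [1.1 0.  0. ] turn -0.2 | tcp [ 0.577  -0.1365  0.3511] yaw 91.48 tilt [-1. -0. -0.] F [-0.1 -0.2  0.2] open 0.0511 t 23.15
```

```bash
python3 - <<'E'
from h import *
w=cam("wrist")
for x in(-.062,-.045,.045,.062):
  for z in (.073,.085): print(x,z,[np.round(proj(w,[.5775+x,-.136+y,z])) for y in(-.025,.025)])
print("block top",[np.round(proj(w,[.5775+x,-.136+y,.236])) for x in(-.02,.02) for y in(-.014,.014)])
E
python3 - <<'E'
import cv2
a=cv2.imread("pics/t5.png");
E
python3 -m jog '[[0.6,-20,20,-40,0],[0.6,-30,60,-80,0],[0.6,-30,100,-120,0],[0.6,-30,140,-160,0],[0.6,-30,180,-190,0]]'
```

```text
-0.062 0.073 [array([255., 122.]), array([295., 123.])]
-0.062 0.085 [array([254., 122.]), array([296., 123.])]
-0.045 0.073 [array([255., 136.]), array([294., 137.])]
-0.045 0.085 [array([254., 136.]), array([295., 138.])]
0.045 0.073 [array([254., 205.]), array([291., 206.])]
0.045 0.085 [array([253., 207.]), array([292., 208.])]
0.062 0.073 [array([254., 217.]), array([291., 218.])]
0.062 0.085 [array([253., 220.]), array([291., 221.])]
block top [array([257., 180.]), array([292., 181.]), array([256., 227.]), array([290., 228.])]
clock: 23.65
eef_pos: [0.3939, 0.0239, 0.3812]
orientation: [-0.02, 1.57, 0.02]
contact_force: [1.0, 0.6, 1.1]
opening: 0.0511
```

Run:
```python
from h import *
t,im=snap("top","t6.png"); a=cv2.cvtColor(cv2.imread("pics/top0.png"),6).astype(np.float32); b=cv2.cvtColor(im,7).astype(np.float32)
for nm,(y0,y1,x0,x1) in dict(tape=(195,228,224,258),disp=(146,178,246,280),handle=(244,304,222,248),spare=(170,220,395,440)).items():
    print(nm,(np.abs(a-b)[y0:y1,x0:x1]>40).sum(),np.round(cv2.phaseCorrelate(a[y0:y1,x0:x1],b[y0:y1,x0:x1])[0],2))
print([np.round(proj(t,p)) for p in([.5775,-.136,.236],[.5775-.053,-.136,.08],[.5775+.053,-.136,.08])])
for v in range(165,212,3): print(v,b[v,350:384:3].astype(int))
go([.4,0,.38],90)
job.finish_job()
```

```text
tape 0 [-0.04 -0.04]
disp 0 [-0.03  0.  ]
handle 326 [ 0.19 -0.2 ]
spare 0 [ 0.55 -0.  ]
[array([382., 186.]), array([367., 214.]), array([367., 179.])]
165 [185 190 192 190 193 194 191 194 187 191 190 191]
168 [198 188 194 192 195 195 187 197 198 200 202 197]
171 [188 184 191 194 188 193 193 184 187 209 192 194]
174 [196 197 180 190 207 198  46 135 123 135 203 190]
177 [194 193 195 194  25  31  37  73 109 121 218 196]
180 [196 189 188   8  27  28  33  32 167  31  55  53]
183 [207 213 215 210 221 215 204 189  16  35  53  45]
186 [109  95 110 112 113 140 205 201  20  32  55  57]
189 [ 87 244 240 238 243 243 135 148  21  32  62  57]
192 [ 69 255 116 121 120 123  91 107  19  27  23  23]
195 [ 69  99 212 210 208 208 203 216  14  75 185 193]
198 [118 107 209 208 205 206 207 216  97 117 177 213]
201 [113 109 208 206 207 210 215 220 184 178 171 133]
204 [117 115 139 137 141 138 135 112 120 121 119 113]
207 [115 108 202 205 206 203 189 103 126 122 105 108]
210 [119 105 208 208 214  97 102  94 119 118 207 110]
shift [  1.6 -27.9   8.8] turn 1.5 | tcp [0.3904 0.0276 0.3817] yaw 91.54 tilt [-1.0e+00  1.8e-03  1.0e-04] F [3.1 1.  4.4] open 0.0512 t 23.7
the job is handed in; nothing more can be done
```

The lens plate is in the card guides and the headband hangs in the free bay. I handed the job in at about 23.7 s, with the arm clear of everything.

- **Lens plate:** I lifted it from the drying block and slid it down into the guides until it met the floor, at about 29 N and at the height I expected. I then released it. The wrist picture taken afterwards showed it standing between both channels.
- **Headband:** I gripped it by the lamp block and lowered it over the bar. It touched the bar at the expected height, and I let go. The block and front pad, and what was visible of the rear pad, lay where a squarely hung band should be, to within about 2 pixels. The last two wrist pictures, 0.55 s apart, showed no movement. An earlier pair did differ, and the background shifted too, so I put that down to the arm settling.
- **Bystanders:** In the top view the tape, dispenser and spare headband regions had no changed pixels. The spare's shift estimate still read 0.55 px.
- **Unclear check:** The black handle's region had 326 changed pixels, with a shift of only about 0.2 px. I think this is the arm's shadow or the arm in view, because the robot never went near the handle. I could not confirm it because the 12-picture limit was reached, and that limit also meant the final scene was checked by numbers only.

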